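# Stack corner plates in alternating directions on the riser

## Task

Finish the pile of L-shaped corner plates on the round riser: stack the two plates lying on the deck onto the one already there, each turned half a turn from the plate just below it so that the pile stays balanced. Every plate must lie flat with its square outline in line with the one below, to within about a centimetre, and the first plate must stay centred on the riser to within about a centimetre. Set the plates down rather than dropping them, and leave the tray, the ring gauge and the lens where they are.

Things in the scene. Friction and masses are not known exactly. Their poses are not given: they have to be found in the camera images.
- base_plate: First plate of the pile: L-shaped corner plate, dark grey metal, 20 mm thick, about 0.35 kg: a 100 mm square less a 58 mm square corner, legs 42 mm wide. Origin: centre of the 100 mm square, on the underside; z up. Legs fill y = -50..-8 mm and x = -50..-8 mm; the corner x, y = -8..+50 mm is missing. Mass centre x = y = -11 mm. Loose on the riser, any yaw, underside at z = 30 mm.
- plate_a: One of two like plates to stack: L-shaped corner plate, dark grey metal, 20 mm thick, about 0.35 kg: a 100 mm square less a 58 mm square corner, legs 42 mm wide. Origin: centre of the 100 mm square, on the underside; z up. Legs fill y = -50..-8 mm and x = -50..-8 mm; the corner x, y = -8..+50 mm is missing. Mass centre x = y = -11 mm. Flat on the deck, any yaw.
- plate_b: The other plate to stack: L-shaped corner plate, dark grey metal, 20 mm thick, about 0.35 kg: a 100 mm square less a 58 mm square corner, legs 42 mm wide. Origin: centre of the 100 mm square, on the underside; z up. Legs fill y = -50..-8 mm and x = -50..-8 mm; the corner x, y = -8..+50 mm is missing. Mass centre x = y = -11 mm. Flat on the deck, any yaw.
- riser: Round bare-aluminium riser with a waist groove, 70 mm in diameter, 30 mm high, fixed to the deck. Origin: centre of its underside, on the deck (z = 0).
- post (a point): Obstacle: foot, on the deck, of the axis of a fixed black upright about 90 mm wide behind the work on the right, carrying a platform 0.45 m above the deck that reaches about 60 mm nearer the robot than this point. A fixed black shelf some 0.25 m above the deck also stands just right of the work. Keep wrist and gripper clear of all these.
- base_plate_heel (a point): Outer corner of base_plate where its two legs meet, on the underside (x = y = -50 mm in the plate's frame).
- base_plate_open (a point): Corner of base_plate's 100 mm square that is missing, diagonally opposite the heel, a point in the air in the plane of the underside (x = y = +50 mm in the plate's frame).
- plate_a_heel (a point): Outer corner of plate_a where its two legs meet, on the underside (x = y = -50 mm in the plate's frame).
- plate_a_open (a point): Corner of plate_a's 100 mm square that is missing, diagonally opposite the heel, a point in the air in the plane of the underside (x = y = +50 mm in the plate's frame).
- plate_b_heel (a point): Outer corner of plate_b where its two legs meet, on the underside (x = y = -50 mm in the plate's frame).
- plate_b_open (a point): Corner of plate_b's 100 mm square that is missing, diagonally opposite the heel, a point in the air in the plane of the underside (x = y = +50 mm in the plate's frame).
- parts_tray: Bystander: small blue open tray, 65 x 120 x 30 mm, behind the work. Origin: centre of its underside.
- ring_gauge: Bystander: steel ring gauge, 51 mm across, 16 mm high, behind the work. Origin: centre of its underside.
- spare_lens: Bystander: black camera lens standing on its cap, 37 mm across, 47 mm high, behind the work on the left. Origin: centre of its underside.
There are look-alikes about, which are no part of the job. What is shaped like the riser but brown is not meant.

How it is judged:
By the outcome, as a careful person would: the job done as asked, in the order asked, and still so for the second after the job is handed in, with the robot touching nothing.
It also fails if it takes over 58 s, if anything falls off the work surface, if the arm or the gripper's body presses on something with over 40 N, if the wrist force passes 120 N, or if a joint passes its speed limit or range.

## Robot

A 6-joint arm with a two-finger parallel gripper is mounted at the origin on a cart in front of the work surface, level with it; the furniture and walls round the work are solid. World frame = base frame: x ahead of the robot, y to its left, z up, the work surface at z = 0. Lengths are in m, angles in rad, forces in N, time in s.
With the tool pointing down it reaches from about 0.425 to 0.95 m from the base axis. Payload 3.5 kg.
Tool frame: the origin (TCP) lies on the centre line of the jaws, within the pads' length; the fingertips stand 25 mm ahead of it and the grasp point (between the pads) lies 6 mm ahead of it (bot.finger_overhang is the distance from the TCP to the fingertips, in m); z points along the fingers, y is the line along which they close (so a half turn about z gives the same grasp; the last joint's range is limited). The gripper opens to 85 mm and grips with 20 to 120 N. Pads are 22 mm wide; open, the fingers measure 114 mm over their backs; the gripper's body (76 mm by 85 mm) begins 54 mm behind the grasp point. The pads swing forward as they close: fully open they stand 13 mm farther back than shut.
Start: joints at [0.956, 0.286, 1.577, -0, 1.279, -0.15], TCP at [0.303, 0.603, 0.256] pointing down, gripper open.
Joint ranges: [-2.77, 2.77], [-0.9, 2.22], [0.21, 2.48], [-1.53, 4.67], [0.24, 2.81], [-2.84, 2.84]. Speed limits (rad/s): [2.79, 2.79, 3.14, 3.14, 3.14, 3.14].

## Interface

Orientations are given as a 3x3 rotation matrix whose columns are the frame's x, y, z axes.
In Python, from bench import get_obs, vision, ticket, bot gives the robot as it stands. The module is installed in compiled form; this text tells all that it offers.
- The arm moves only by the tool play_rows, never from a script. Its argument "rows" is a list of rows, each a list of 5 numbers: the opening, from 0 (shut) to 1 (fully open), then the shift along the world's x, y, z in m, then the turn about the world's z in degrees. In form: [[grip, tx, ty, tz, spin], ...]. A call has 1 to 5 rows; each row is the pose to reach, as a shift and turn from the pose commanded when the call began; what a row does not reach only later rows make up. A row lasts 1/8 s, in which the tool goes at most 62.5 mm and 10.7 degrees, less where a joint would pass 70% of its speed; a pose out of reach is approached as far as the arm can. A call with a gripper value outside its range is refused whole. The fingers move at their own pace and stop on an object; "force" is the grip in N (left out, the last holds). Time passes only in rows, so rows that repeat a pose let the fingers close. It gives the time, the measured TCP pose, the force, the opening and the grip force at its end, in the units of the state.
- get_obs(): the state, without advancing time (a new reading comes with each control period).
- vision.camera(name): name is "scene" or "top"; returns a dict with "image" (420x560x3 uint8, blue, green, red), "fx", "fy", "cx", "cy" (pixels), "position" and "attitude" of the camera in the world. Camera axes: x right, y down, z forward; pixel columns grow to the right and rows downward; lengths in m; the calibration is good to about 2 mm. A picture is of the moment at which its call begins. There is no depth.
- ticket.finish_job(): hands the job in; it is judged then, once.
The state is a dict: "clock": time; "joints": joint angles; "joint_vel": joint speeds; "joint_torque": joint torques, N m; "ee_pos": TCP position; "tool_rot": TCP orientation; "force": force on the tool from outside, world axes, zero at the start; "moment": the same for the moment, N m; "finger_gap": opening from 0.0 (shut) to 1.0 (fully open); "finger_force": force on a finger pad.
Only numpy, scipy, OpenCV 4.12 (cv2) and the standard library are available. Lean on these libraries where they do the work, as an engineer would, in place of code of your own. Each camera call takes 0.05 s, during which the arm holds its last target. There are 200 camera calls.

## Working session

There is one attempt and no reset: what is moved stays moved. The work goes in short steps, Python scripts to look and compute and a tool call to move; the robot and the scene stay as the last step left them, time stands still between calls to the robot, and variables do not carry over. Pictures are saved under pics/ and viewed, at most 10 in all, crops included, and the job is handed in when it is done.

Besides the shell and the picture viewer there is one more tool, called after ">>>" in YAML: its name, and indented under it one key for each argument. play_rows: Moves the arm, as the interface text tells. Its arguments: {"type":"object","properties":{"rows":{"type":"array"},"force":{"type":"number"}},"required":["rows"]}

```bash
mkdir -p pics
cat > h.py <<'E'
import numpy as np,cv2
from bench import get_obs, vision, ticket, bot
def ray(c,uv,z):
    R=np.array(c["attitude"]);p=np.array(c["position"])
    d=R@np.array([(uv[0]-c["cx"])/c["fx"],(uv[1]-c["cy"])/c["fy"],1.])
    return p+d*(z-p[2])/d[2]
def proj(c,P):
    R=np.array(c["attitude"]);q=R.T@(np.array(P)-np.array(c["position"]))
    return np.array([c["fx"]*q[0]/q[2]+c["cx"],c["fy"]*q[1]/q[2]+c["cy"]])
E
python3 - <<'E'
from h import *
for n in("scene","top"):
    c=vision.camera(n);cv2.imwrite(f"pics/{n}0.png",c["image"]);print(n,c["position"],c["attitude"],c["fx"],c["cx"],c["cy"])
    np.savez(f"{n}0.npz",**c)
o=get_obs();print(o["ee_pos"],o["tool_rot"],o["force"],o["clock"])
E
```

```text
scene [0.63279966 0.88229106 0.74694589] [[-0.99651274  0.04790447 -0.0683193 ]
 [ 0.08264515  0.67945595 -0.72904691]
 [ 0.01149535 -0.73215079 -0.68104558]] 397.51591251377585 280.4240703821265 208.4663715507803
top [0.43761972 0.17890685 0.9142286 ] [[-0.00323402 -0.99134995  0.13120523]
 [-0.99990966  0.00149404 -0.01335776]
 [ 0.01304619 -0.13123658 -0.99126523]] 425.6269031873703 278.23491898737035 212.1324300446361
[0.30221889 0.60296142 0.25505436] [[-8.93887989e-01  4.48288541e-01 -1.28331300e-03]
 [ 4.48290235e-01  8.93886328e-01 -1.76004203e-03]
 [ 3.58129266e-04 -2.14857712e-03 -9.99997628e-01]] [0.5307624  0.20397803 0.13776855] 0.1
```

View pics/top0.png

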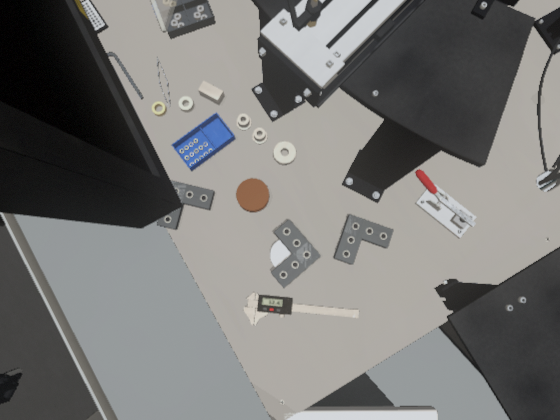

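View pics/scene0.png

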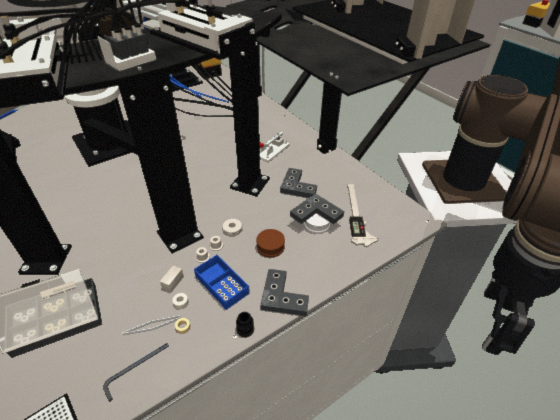

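The top view shows three L-plates: (295,253), which sits on the pale aluminium riser; (362,238) on the deck; and (183,203) on the deck, partly hidden by the arm. In the scene view they are at (317,210), (298,183) and (283,292). The brown disc at top (252,195) is the look-alike. I take the pale round under the plate at (295,253) as the riser, and I'll confirm that in a crop while segmenting.

Run:
```python
from h import *
t=dict(np.load("top0.npz"));s=dict(np.load("scene0.npz"))
def seg(c,seed,lo,hi):
    im=cv2.medianBlur(c["image"],3);g=im.max(2);sat=im.max(2).astype(int)-im.min(2)
    m=((g>lo)&(g<hi)&(sat<30)).astype(np.uint8)*255
    m=cv2.morphologyEx(m,cv2.MORPH_CLOSE,np.ones((5,5)));m=cv2.morphologyEx(m,cv2.MORPH_OPEN,np.ones((3,3)))
    cs,_=cv2.findContours(m,0,2)
    return max(cs,key=lambda k:cv2.pointPolygonTest(k,seed,True)),m
tiles=[]
for n,c,seed,z in(("t",t,(300,262),.05),("t",t,(355,228),.02),("t",t,(195,187),.02),("s",s,(317,205),.05),("s",s,(290,180),.02),("s",s,(274,290),.02)):
    im=c["image"];u,v=seed
    print(n,seed,"px vals",im[v-12:v+13:6,u-12:u+13:6].max(2).tolist())
    k,m=seg(c,seed,35,105)
    p=cv2.approxPolyDP(k,4,True)[:,0]
    print(len(p),cv2.contourArea(k),[(tuple(q.tolist()),np.round(ray(c,q,z)[:2],3).tolist()) for q in p])
    cr=im[v-40:v+50,u-45:u+55].copy();cr=cv2.resize(cr,None,fx=2.6,fy=2.6,interpolation=2)
    cv2.polylines(cr,[((p-[u-45,v-40]+.5)*2.6).astype(int)],True,(0,255,0),1);tiles.append(cr)
cv2.imwrite("pics/crop.png",np.vstack([np.hstack(tiles[:3]),np.hstack(tiles[3:])]))
```

```text
t (300, 262) px vals [[170, 118, 148, 155, 118], [163, 119, 147, 109, 119], [119, 166, 130, 124, 116], [116, 167, 118, 127, 175], [119, 118, 152, 175, 175]]
9 294.0 [((259, 296), [0.383, 0.206]), ((259, 310), [0.356, 0.206]), ((290, 312), [0.352, 0.145]), ((290, 298), [0.379, 0.144]), ((282, 297), [0.381, 0.16]), ((283, 305), [0.365, 0.158]), ((276, 307), [0.362, 0.172]), ((263, 305), [0.366, 0.198]), ((266, 295), [0.385, 0.192])]
t (355, 228) px vals [[174, 119, 122, 173, 174], [172, 131, 149, 113, 114], [97, 136, 148, 114, 157], [113, 115, 122, 114, 137], [117, 98, 115, 128, 99]]
35 28398.5 [((559, 8), [1.025, -0.476]), ((534, 19), [0.998, -0.416]), ((501, 0), [1.044, -0.344]), ((404, 0), [1.043, -0.121]), ((325, 88), [0.832, 0.063]), ((260, 35), [0.957, 0.206]), ((258, 48), [0.926, 0.211]), ((265, 49), [0.923, 0.195]), ((261, 92), [0.823, 0.204]), ((253, 92), [0.823, 0.222]), ((268, 115), [0.77, 0.189]), ((277, 111), [0.779, 0.169]), ((272, 120), [0.759, 0.18]), ((304, 101), [0.802, 0.109]), ((319, 106), [0.791, 0.077]), ((336, 88), [0.832, 0.038]), ((381, 116), [0.768, -0.059]), 
[... 1966 characters left out ...]
28]), ((335, 224), [0.424, 0.173]), ((343, 212), [0.395, 0.13]), ((316, 196), [0.457, 0.06]), ((315, 185), [0.453, 0.012]), ((301, 183), [0.492, 0.001]), ((300, 170), [0.487, -0.061])]
s (274, 290) px vals [[181, 82, 93, 81, 168], [180, 81, 140, 81, 181], [175, 102, 85, 85, 177], [105, 132, 136, 84, 96], [106, 106, 90, 84, 163]]
12 1830.0 [((334, 296), [0.467, 0.391]), ((308, 309), [0.528, 0.419]), ((305, 295), [0.529, 0.384]), ((283, 291), [0.576, 0.37]), ((285, 272), [0.567, 0.318]), ((269, 270), [0.603, 0.309]), ((269, 298), [0.608, 0.385]), ((261, 309), [0.627, 0.412]), ((294, 314), [0.558, 0.429]), ((295, 319), [0.558, 0.441]), ((135, 419), [0.851, 0.612]), ((143, 419), [0.837, 0.613])]
```

View pics/crop.png

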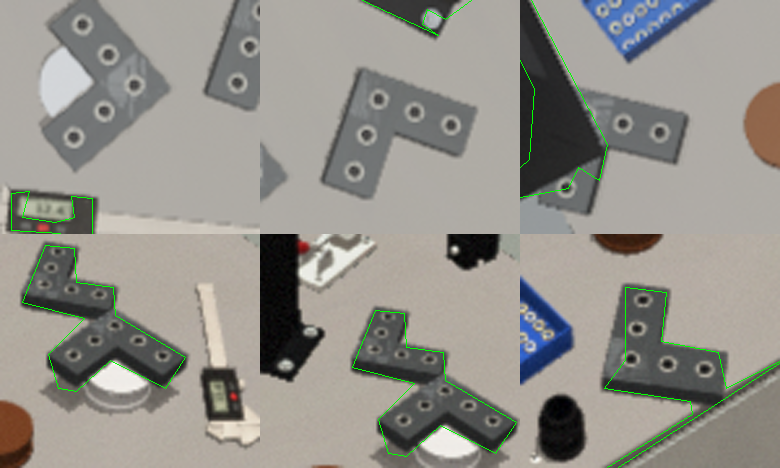

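The crop confirms the base plate on the pale riser, with one plate to the right of it and one to the left near the lens. The top faces measure about 105–155 in the top view and 65–150 in the scene view. I'll segment on those values and fit the square outlines on the top-face planes.

```bash
cat >> h.py <<'E'
def fit(c,seed,z,lo,hi,r=60,op=3):
    """centre, yaw(deg) of plate frame, box sides, area(mm2) of the L nearest seed pixel"""
    im=c["image"];g=im.max(2);sat=g.astype(int)-im.min(2)
    m=((g>lo)&(g<hi)&(sat<25)).astype(np.uint8)*255
    w=np.zeros_like(m);cv2.circle(w,seed,r,255,-1);m&=w
    m=cv2.morphologyEx(m,cv2.MORPH_OPEN,np.ones((op,op)))
    cs,_=cv2.findContours(m,0,1)
    k=max(cs,key=lambda k:cv2.pointPolygonTest(k,seed,True))
    k=k if cv2.contourArea(k)>300 else max(cs,key=cv2.contourArea)
    P=np.array([ray(c,q,z)[:2] for q in k[:,0]]);Q=(P*1e4).astype(np.float32)
    (cx,cy),(w_,h_),a=cv2.minAreaRect(Q);M=cv2.moments(Q)
    C=np.array([cx,cy])/1e4;d=C-np.array([M["m10"],M["m01"]])/M["m00"]/1e4
    yaw=min((a+90*i for i in range(4)),key=lambda y:abs((np.degrees(np.arctan2(d[1],d[0]))-45-y+180)%360-180))
    return C.round(4),round((yaw+180)%360-180,1),round(w_/10,1),round(h_/10,1),round(M["m00"]/100),(d*1e3).round(1)
E
python3 - <<'E'
from h import *
t=dict(np.load("top0.npz"));s=dict(np.load("scene0.npz"))
print("base t",fit(t,(304,253),.05,102,160));print("right t",fit(t,(350,230),.02,102,160))
print("base s",fit(s,(317,200),.05,60,145,30));print("right s",fit(s,(288,186),.02,60,145,30));print("left s",fit(s,(274,290),.02,60,145))
# riser disc, fixed feet
for n,c in(("t",t),("s",s)):
    print(n)
print("post foot",ray(t,(363,190),0),"shelf edge z.25",ray(t,(448,318),.25),ray(t,(410,400),.25),"platform .45",ray(t,(345,80),.45),ray(t,(480,162),.45),"left upright foot",ray(t,(280,100),0),"lens",ray(s,(244,333),0),"edge",ray(s,(390,252),0),ray(s,(310,318),0))
E
```

```text
base t (array([0.4706, 0.1523]), 40.3, 105.6, 102.2, 6787, array([ 2.4, 15.6]))
right t (array([ 0.4887, -0.0137]), 160.4, 99.5, 103.5, 6176, array([-14.6,  -6.3]))
base s (array([0.4678, 0.102 ]), 177.5, 154.3, 129.0, 8600, array([-8.3, -9.6]))
right s (array([0.4983, 0.024 ]), 101.0, 99.6, 199.3, 7945, array([-3.3,  6.1]))
left s (array([0.5539, 0.4175]), 76.4, 197.3, 153.9, 11673, array([-9.2,  5.8]))
t
s
post foot [ 0.6071897  -0.01902548  0.        ] shelf edge z.25 [ 0.36154942 -0.08960606  0.25      ] [ 0.24227728 -0.02589295  0.25      ] platform .45 [0.65221958 0.09537292 0.45      ] [ 0.55560751 -0.05451042  0.45      ] left upright foot [0.81259141 0.16180227 0.        ] lens [0.66393886 0.45307047 0.        ] edge [0.29998722 0.25969745 0.        ] [0.52332213 0.42860274 0.        ]
```

The fits are plausible in size for the right plate (99.5×103.5) and the base (105.6×102.2). First I'll move above the right plate at yaw 160°, which also clears the top view of the left plate.

>>> play_rows:
  rows:
    - [0.8,0.019,-0.059,-0.006,1]
    - [0.8,0.038,-0.117,-0.012,2]
    - [0.8,0.056,-0.176,-0.018,3]
    - [0.8,0.075,-0.235,-0.024,4]
    - [0.8,0.094,-0.293,-0.03,5]
  force: 60

```text
clock: 0.72
ee_pos: [0.3965, 0.3084, 0.2258]
tool_rot: [[-0.93, 0.368, -0.0], [0.368, 0.93, -0.0], [0.0, -0.0, -1.0]]
force: [0.5, -0.0, 0.6]
finger_gap: 0.801
finger_force: 0.0
```

>>> play_rows:
  rows:
    - [0.8,0.019,-0.059,-0.01,0]
    - [0.8,0.038,-0.117,-0.02,0]
    - [0.8,0.056,-0.176,-0.03,1]
    - [0.8,0.075,-0.235,-0.04,1]
    - [0.8,0.094,-0.293,-0.05,2]

```text
clock: 1.35
ee_pos: [0.4906, 0.0154, 0.1759]
tool_rot: [[-0.942, 0.336, 0.0], [0.336, 0.942, 0.0], [-0.0, 0.0, -1.0]]
force: [0.6, 0.3, -0.5]
finger_gap: 0.802
finger_force: 0.0
```

Run:
```python
from h import *
o=get_obs();print(o["clock"],o["ee_pos"],o["tool_rot"][:,1],o["force"],o["finger_gap"],o["joints"])
t=vision.camera("top");s=vision.camera("scene");np.savez("top1.npz",**t);np.savez("scene1.npz",**s)
for lo in(95,102):
  print("left t",fit(t,(195,187),.02,lo,160));print("base t",fit(t,(304,253),.05,lo,150))
u=np.hstack([t["image"][140:320,120:420],s["image"][130:310,190:390]]);cv2.imwrite("pics/c1.png",cv2.resize(u,None,fx=1.6,fy=1.6))
```

```text
1.35 [0.49056731 0.01543504 0.17589076] [3.35749089e-01 9.41951434e-01 2.12806306e-04] [ 0.64467974  0.28558303 -0.5356288 ] 0.8023846568814005 [-1.75688101e-01 -4.05419886e-02  2.09154815e+00  2.09080313e-04
  1.09040595e+00 -1.40418064e+00]
left t (array([0.5931, 0.3539]), 76.4, 90.7, 44.2, 2997, array([0.3, 8.1]))
base t (array([0.469 , 0.1488]), 41.5, 106.6, 104.1, 6837, array([ 0.5, 14.3]))
left t (array([0.5933, 0.3541]), 75.7, 90.7, 44.1, 2956, array([0.2, 8.3]))
base t (array([0.4693, 0.1403]), 175.6, 78.2, 135.5, 4687, array([-0.5, -3.9]))
```

View pics/c1.png

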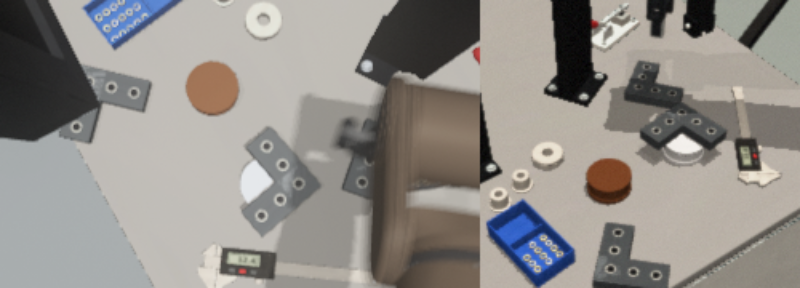

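The arm is now over the right plate; what hides part of the left plate in the top view is fixed furniture. Descending to grasp.

>>> play_rows:
  rows:
    - [0.8,0,0.001,-0.05,0]
    - [0.8,0,0.001,-0.09,0]
    - [0.8,0,0.001,-0.12,0]
    - [0.8,0,0.001,-0.14,0]
    - [0.8,0,0.001,-0.146,0]

```text
clock: 2.08
ee_pos: [0.4891, 0.0191, 0.0287]
tool_rot: [[-0.942, 0.336, -0.004], [0.336, 0.942, 0.001], [0.004, -0.001, -1.0]]
force: [0.6, -0.6, 0.4]
finger_gap: 0.802
finger_force: 0.0
```

>>> play_rows:
  rows:
    - [0.3,0,0,0,0]
    - [0.3,0,0,0,0]
    - [0.3,0,0,0,0]
    - [0.3,0,0,0,0]
    - [0.3,0,0,0,0]
  force: 60

```text
clock: 2.7
ee_pos: [0.4914, 0.0183, 0.0316]
tool_rot: [[-0.942, 0.336, 0.002], [0.336, 0.942, -0.0], [-0.002, 0.0, -1.0]]
force: [-1.9, 0.0, 5.7]
finger_gap: 0.472
finger_force: 62.4
```

Run:
```python
from h import *
t=dict(np.load("top0.npz"));s=dict(np.load("scene0.npz"))
for hi in(112,125,140):
  for op in(3,5):
    print(hi,op,"base s",fit(s,(317,200),.05,62,hi,34,op));print("left s",fit(s,(274,290),.02,62,hi,45,op));print("right s",fit(s,(288,183),.02,62,hi,22,op))
    print("base t",fit(t,(304,253),.05,102,hi+15,38,op))
```

```text
112 3 base s (array([0.4707, 0.1522]), 40.6, 97.4, 98.2, 4686, array([ 2.5, 11.1]))
left s (array([0.561, 0.368]), 163.6, 99.2, 118.6, 5536, array([-15.6,  -3.8]))
right s (array([ 0.4994, -0.0156]), 160.4, 97.5, 81.1, 4272, array([-13.4,  -5.5]))
base t (array([0.4709, 0.1452]), -93.0, 66.1, 129.5, 3860, array([ 1.2, -2.2]))
112 5 base s (array([0.4765, 0.1339]), 104.0, 74.3, 43.6, 1424, array([-5.3,  1.2]))
left s (array([0.5715, 0.365 ]), 175.7, 106.0, 88.5, 4073, array([-9.9, -5.7]))
right s (array([ 0.5087, -0.0104]), -103.1, 76.5, 16.5, 980, array([-0.1, -1.6]))
base t (array([0.4352, 0.1475]), -49.7, 42.2, 60.0, 1444, array([ 0.5, -0.5]))
125 3 base s (array([0.4955, 0.1009]), -63.6, 114.9, 202.8, 9016, array([15.9, -3.7]))
left s (array([0.561, 0.368]), 163.8, 99.4, 118.4, 6304, array([-19.,  -5.]))
right s (array([ 0.4993, -0.0161]), 160.2, 98.2, 81.4, 4893, array([-11.6,  -6.1]))
base t (array([0.4703, 0.1517]), 40.5, 101.8, 99.1, 5136, array([ 2.9, 11.4]))
125 5 base s (array([0.4822, 0.1236]), -149.4, 81.4, 49.9, 2200, array([-1.5, -4.8]))
left s (array([0.5678, 0.3646]),
[... 176 characters left out ...]
7, 99.2, 4239, array([-1.6, 11.9]))
140 3 base s (array([0.4955, 0.1009]), -63.6, 114.9, 202.7, 9343, array([15.6, -3. ]))
left s (array([0.5613, 0.3687]), 162.4, 100.3, 120.5, 6439, array([-18.5,  -4.2]))
right s (array([ 0.4999, -0.0166]), 160.6, 99.4, 82.3, 5103, array([-10.8,  -5.7]))
base t (array([0.47  , 0.1514]), 40.2, 103.0, 99.0, 6418, array([ 1.7, 15.2]))
140 5 base s (array([0.4704, 0.1332]), -177.5, 124.7, 73.5, 4304, array([-0.9, -1.3]))
left s (array([0.5683, 0.3639]), 166.7, 100.0, 101.0, 5814, array([-14.4,  -8.2]))
right s (array([ 0.5068, -0.0166]), 172.3, 101.9, 74.9, 4104, array([-3.4, -3.5]))
base t (array([0.47  , 0.1514]), 40.2, 103.0, 99.0, 6045, array([-0.5, 16.5]))
```

The grasp is good: the gap is 0.47, about 42 mm. The base measures (0.4705, 0.152) with yaw 40.5°. The left plate is at (0.568, 0.364), yaw 166.5°, with a 99×100 box, which is consistent. Lifting, turning +60° and carrying.

>>> play_rows:
  rows:
    - [0.3,0,0,0.01,0]
    - [0.3,0,0,0.03,0]
    - [0.3,0,0,0.06,0]
    - [0.3,0,0,0.09,0]
    - [0.3,0,0,0.1,0]

```text
clock: 3.32
ee_pos: [0.4912, 0.0183, 0.1319]
tool_rot: [[-0.942, 0.336, 0.003], [0.336, 0.942, -0.0], [-0.003, 0.001, -1.0]]
force: [0.9, -0.2, -2.9]
finger_gap: 0.471
finger_force: 61.4
```

>>> play_rows:
  rows:
    - [0.3,-0.006,0.02,0,8]
    - [0.3,-0.014,0.046,0,18]
    - [0.3,-0.022,0.076,0,28]
    - [0.3,-0.03,0.106,0,38]
    - [0.3,-0.037,0.126,0,48]

```text
clock: 3.95
ee_pos: [0.4519, 0.1454, 0.1288]
tool_rot: [[-0.877, -0.481, -0.003], [-0.481, 0.877, -0.0], [0.003, 0.001, -1.0]]
force: [-0.5, 0.3, -3.1]
finger_gap: 0.469
finger_force: 61.4
```

>>> play_rows:
  rows:
    - [0.3,-0.005,0.015,0,7]
    - [0.3,-0.0085,0.026,0,12]
    - [0.3,-0.0085,0.026,0,12]
    - [0.3,-0.0085,0.026,0,12]

```text
clock: 4.45
ee_pos: [0.4446, 0.17, 0.1296]
tool_rot: [[-0.763, -0.647, -0.001], [-0.647, 0.763, -0.0], [0.001, 0.001, -1.0]]
force: [0.1, -0.1, -3.1]
finger_gap: 0.47
finger_force: 61.4
```

Run:
```python
from h import *
o=get_obs();print(o["clock"],o["ee_pos"],o["tool_rot"][:,1],o["force"],o["finger_gap"],o["joints"])
t=vision.camera("top");s=vision.camera("scene");np.savez("top2.npz",**t);np.savez("scene2.npz",**s)
u=np.hstack([t["image"][190:330,210:370],s["image"][120:260,220:400]]);cv2.imwrite("pics/c2.png",cv2.resize(u,None,fx=2.3,fy=2.3))
```

```text
4.45 [0.44458731 0.17002672 0.1296118 ] [-6.46744514e-01  7.62706539e-01  5.17870987e-04] [ 0.14304634 -0.10111701 -3.11730466] 0.4700063040004661 [ 1.51796163e-01 -7.25564567e-03  2.15463838e+00 -2.98486030e-04
  9.95605409e-01 -2.12214641e+00]
```

View pics/c2.png

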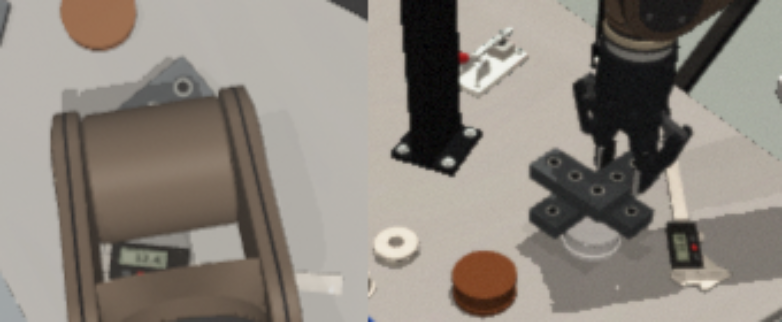

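The scene view shows the plate held level above the base at about (300,185), crossed as intended (half a turn). Lowering it gently.

>>> play_rows:
  rows:
    - [0.3,0,0,-0.015,0]
    - [0.3,0,0,-0.03,0]
    - [0.3,0,0,-0.04,0]
    - [0.3,0,0,-0.046,0]
    - [0.3,0,0,-0.046,0]

```text
clock: 5.18
ee_pos: [0.4447, 0.1704, 0.0837]
tool_rot: [[-0.762, -0.648, -0.001], [-0.648, 0.762, -0.0], [0.001, 0.001, -1.0]]
force: [0.0, -0.3, -3.2]
finger_gap: 0.474
finger_force: 61.3
```

>>> play_rows:
  rows:
    - [0.3,0,0,-0.001,0]
    - [0.3,0,0,-0.002,0]
    - [0.3,0,0,-0.003,0]
    - [0.3,0,0,-0.003,0]

```text
clock: 5.68
ee_pos: [0.4453, 0.1705, 0.0817]
tool_rot: [[-0.762, -0.648, 0.001], [-0.648, 0.762, 0.0], [-0.001, -0.0, -1.0]]
force: [0.6, 0.0, -2.0]
finger_gap: 0.47
finger_force: 61.6
```

Run:
```python
from h import *
s=dict(np.load("scene2.npz"))
C=np.array([.4705,.152]);a=np.radians(220.5);R=np.array([[np.cos(a),-np.sin(a)],[np.sin(a),np.cos(a)]])
print("meas",ray(s,(290.4,193.9),.12)[:2],ray(s,(300.4,185.2),.12)[:2])
print("exp",C+R@[.05,-.05],C+R@[.05,-.008])
```

```text
meas [0.54164015 0.16144452] [0.513628   0.13042471]
exp [0.4000073 0.1575479] [0.42728412 0.12561085]
```

Contact is starting: the force eased from −3.1 to −2. One corner reads about 13 mm off in y, so I'll check before releasing.

```bash
cat >> h.py <<'E'
L=np.array([[-50,-50],[50,-50],[50,-8],[-8,-8],[-8,50],[-50,50]])/1e3
def outl(C,yaw,z):
    a=np.radians(yaw);R=np.array([[np.cos(a),-np.sin(a)],[np.sin(a),np.cos(a)]])
    return [np.r_[np.array(C)+R@l,z] for l in L]
E
python3 - <<'E'
from h import *
s=vision.camera("scene");np.savez("scene3.npz",**s)
im=s["image"];x0,y0,f=265,150,7
cr=cv2.resize(im[y0:y0+82,x0:x0+105],None,fx=f,fy=f,interpolation=2)
for yaw,z,col in((40.5,.05,(0,255,0)),(220.5,.07,(0,0,255))):
    q=np.array([(proj(s,p)-[x0,y0]+.5)*f for p in outl((.4705,.152),yaw,z)]).astype(int);cv2.polylines(cr,[q],True,col,1)
cv2.imwrite("pics/c3.png",cr)
E
```

```text
(no output)
```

View pics/c3.png

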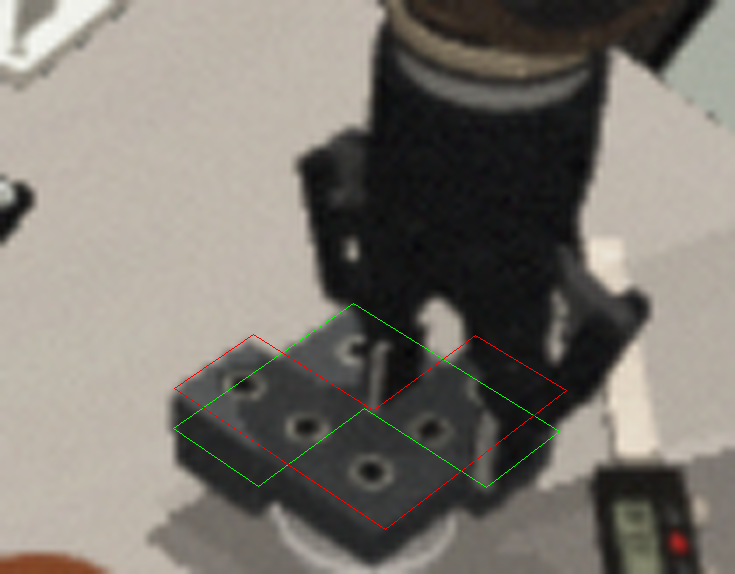

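The overlay shows the held plate about 1.4 px left and 1 px low of its target. That is about 4 mm along its leg, with heel corner at (372,535) versus (387,528) expected. The base matches its outline. I'll lift a little, correct by (−3, −2.5) mm, lower and release.

>>> play_rows:
  rows:
    - [0.3,0,0,0.004,0]
    - [0.3,-0.003,-0.0025,0.004,0]
    - [0.3,-0.003,-0.0025,0.002,0]
    - [0.3,-0.003,-0.0025,0,0]
    - [0.3,-0.003,-0.0025,-0.001,0]

```text
clock: 6.35
ee_pos: [0.4418, 0.1679, 0.0815]
tool_rot: [[-0.762, -0.648, -0.002], [-0.648, 0.762, -0.001], [0.002, 0.001, -1.0]]
force: [-7.1, -1.6, 12.7]
finger_gap: 0.471
finger_force: 63.2
```

>>> play_rows:
  rows:
    - [0.3,0,0,-0.0005,0]
    - [0.3,0,0,-0.001,0]
    - [0.3,0,0,-0.001,0]

```text
clock: 6.72
ee_pos: [0.4419, 0.1679, 0.0815]
tool_rot: [[-0.762, -0.648, -0.003], [-0.648, 0.762, -0.001], [0.003, 0.001, -1.0]]
force: [-10.0, -1.0, 13.6]
finger_gap: 0.474
finger_force: 63.4
```

It is resting firmly. I'll ease off 1.5 mm, then open.

>>> play_rows:
  rows:
    - [0.3,0,0,0.0015,0]
    - [0.3,0,0,0.0015,0]
    - [0.55,0,0,0.0015,0]
    - [0.7,0,0,0.0015,0]
    - [0.75,0,0,0.0015,0]

```text
clock: 7.35
ee_pos: [0.4422, 0.1679, 0.0807]
tool_rot: [[-0.762, -0.648, 0.0], [-0.648, 0.762, 0.0], [-0.0, -0.0, -1.0]]
force: [0.5, -0.5, -0.2]
finger_gap: 0.753
finger_force: 0.0
```

>>> play_rows:
  rows:
    - [0.75,0,0,0.005,0]
    - [0.75,0,0,0.03,0]
    - [0.75,0,0,0.06,0]
    - [0.75,0,0,0.1,0]

```text
clock: 7.85
ee_pos: [0.4414, 0.1678, 0.1812]
tool_rot: [[-0.762, -0.648, -0.002], [-0.648, 0.762, -0.0], [0.002, 0.001, -1.0]]
force: [0.3, 0.6, -0.5]
finger_gap: 0.747
finger_force: 0.0
```

>>> play_rows:
  rows:
    - [0.75,0.015,0.05,0,-8]
    - [0.75,0.03,0.1,0,-18]
    - [0.75,0.04,0.14,0,-28]
    - [0.75,0.05,0.17,0,-38]
    - [0.75,0.06,0.2,0,-48]

```text
clock: 8.48
ee_pos: [0.5022, 0.3692, 0.181]
tool_rot: [[-0.99, 0.138, 0.0], [0.138, 0.99, 0.0], [-0.0, 0.0, -1.0]]
force: [0.3, 0.3, 0.2]
finger_gap: 0.752
finger_force: 0.0
```

Run:
```python
from h import *
o=get_obs();print(o["clock"],o["ee_pos"],np.degrees(np.arctan2(o["tool_rot"][1,1],o["tool_rot"][0,1])))
s=vision.camera("scene");t=vision.camera("top");np.savez("scene4.npz",**s);np.savez("top4.npz",**t)
for hi in(125,140,155):print("p2 t",fit(t,(300,266),.07,102,hi,45))
for hi in(112,125):print("left s",fit(s,(274,290),.02,62,hi,40,5))
crs=[]
for c,x0,y0,f in((s,270,160,5),(t,255,205,5)):
    cr=cv2.resize(c["image"][y0:y0+90,x0:x0+78],None,fx=f,fy=f,interpolation=2)
    for yaw,z,col in((40.5,.05,(0,255,0)),(220.5,.07,(0,0,255))):
        q=np.array([(proj(c,p)-[x0,y0]+.5)*f for p in outl((.4705,.152),yaw,z)]).astype(int);cv2.polylines(cr,[q],True,col,1)
    crs.append(cr)
cv2.imwrite("pics/c4.png",np.hstack(crs))
```

```text
8.475 [0.50224904 0.36918801 0.18098906] 82.06740571513498Traceback (most recent call last):
  File "<stdin>", line 4, in <module>
  File "h.py", line 17, in fit
    k=max(cs,key=lambda k:cv2.pointPolygonTest(k,seed,True))
ValueError: max() iterable argument is empty
```

Run:
```python
from h import *
s=dict(np.load("scene4.npz"));t=dict(np.load("top4.npz"))
crs=[]
for c,x0,y0,f in((s,270,160,5),(t,255,205,5)):
    cr=cv2.resize(c["image"][y0:y0+90,x0:x0+78],None,fx=f,fy=f,interpolation=2)
    for yaw,z,col in((40.5,.05,(0,255,0)),(220.5,.07,(0,0,255))):
        q=np.array([(proj(c,p)-[x0,y0]+.5)*f for p in outl((.4705,.152),yaw,z)]).astype(int);cv2.polylines(cr,[q],True,col,1)
    crs.append(cr)
cv2.imwrite("pics/c4.png",np.hstack(crs))
for hi in(112,125):
  try:print("left s",fit(s,(274,290),.02,62,hi,40,5))
  except ValueError:print("none")
```

```text
left s (array([0.5897, 0.3316]), 175.8, 36.4, 43.1, 892, array([-1. , -0.3]))
left s (array([0.5227, 0.3635]), -4.3, 61.7, 29.3, 1220, array([2.1, 3.5]))
```

View pics/c4.png

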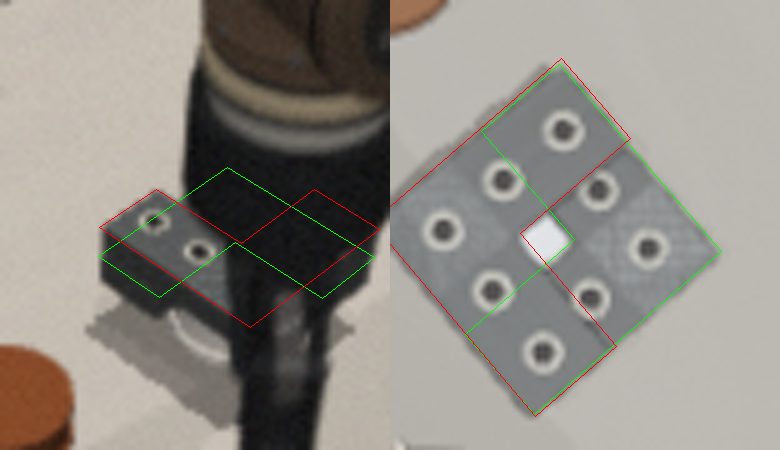

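In the top view the two outlines match the target squares within about 1 mm, and the pile is square and flat. Next is the left plate, gripped at (0.567, 0.394).

>>> play_rows:
  rows:
    - [0.8,0.03,0.012,-0.01,-3]
    - [0.8,0.0645,0.0255,-0.03,-6]
    - [0.8,0.0645,0.0255,-0.07,-6]
    - [0.8,0.0645,0.0255,-0.11,-6]
    - [0.8,0.0645,0.0255,-0.13,-6]

```text
clock: 9.2
ee_pos: [0.565, 0.392, 0.0479]
tool_rot: [[-0.972, 0.235, -0.004], [0.235, 0.972, -0.002], [0.004, -0.003, -1.0]]
force: [1.0, -0.0, -0.2]
finger_gap: 0.798
finger_force: 0.0
```

>>> play_rows:
  rows:
    - [0.8,0,0,-0.01,0]
    - [0.8,0,0,-0.018,0]
    - [0.8,0,0,-0.02,0]
    - [0.8,0,0,-0.02,0]

```text
clock: 9.7
ee_pos: [0.5671, 0.3937, 0.0319]
tool_rot: [[-0.972, 0.235, 0.002], [0.235, 0.972, 0.001], [-0.001, 0.001, -1.0]]
force: [-0.3, 0.7, -0.2]
finger_gap: 0.801
finger_force: 0.0
```

>>> play_rows:
  rows:
    - [0.3,0,0,0,0]
    - [0.3,0,0,0,0]
    - [0.3,0,0,0,0]
    - [0.3,0,0,0,0]
    - [0.3,0,0,0,0]
  force: 60

```text
clock: 10.32
ee_pos: [0.5672, 0.3939, 0.032]
tool_rot: [[-0.972, 0.236, 0.002], [0.236, 0.972, 0.001], [-0.001, 0.002, -1.0]]
force: [-0.7, 0.0, 5.3]
finger_gap: 0.469
finger_force: 64.6
```

>>> play_rows:
  rows:
    - [0.3,0,0,0.01,0]
    - [0.3,0,0,0.03,0]
    - [0.3,0,0,0.06,0]
    - [0.3,0,0,0.1,0]
    - [0.3,0,0,0.13,0]

```text
clock: 10.95
ee_pos: [0.5667, 0.3934, 0.1633]
tool_rot: [[-0.972, 0.236, 0.001], [0.236, 0.972, 0.001], [-0.001, 0.001, -1.0]]
force: [-0.1, -0.1, -2.7]
finger_gap: 0.47
finger_force: 63.6
```

>>> play_rows:
  rows:
    - [0.3,-0.004,-0.015,0,-8]
    - [0.3,-0.01,-0.036,0,-18]
    - [0.3,-0.016,-0.058,0,-28]
    - [0.3,-0.022,-0.08,0,-38]
    - [0.3,-0.028,-0.1,0,-48]

```text
clock: 11.58
ee_pos: [0.538, 0.2924, 0.1613]
tool_rot: [[-0.47, 0.883, -0.0], [0.883, 0.47, -0.0], [-0.0, -0.0, -1.0]]
force: [-0.3, 0.0, -3.7]
finger_gap: 0.47
finger_force: 63.6
```

>>> play_rows:
  rows:
    - [0.3,-0.006,-0.021,0,-10]
    - [0.3,-0.012,-0.043,0,-20]
    - [0.3,-0.018,-0.065,0,-30]
    - [0.3,-0.024,-0.087,0,-40]
    - [0.3,-0.03,-0.109,0,-50]

```text
clock: 12.2
ee_pos: [0.508, 0.1835, 0.1614]
tool_rot: [[0.374, 0.927, 0.0], [0.927, -0.374, -0.0], [-0.0, 0.001, -1.0]]
force: [-0.1, 0.5, -3.5]
finger_gap: 0.472
finger_force: 63.6
```

>>> play_rows:
  rows:
    - [0.3,-0.005,-0.018,0,-10]
    - [0.3,-0.009,-0.034,0,-20]
    - [0.3,-0.0135,-0.0495,0,-28]
    - [0.3,-0.0135,-0.0495,-0.02,-28]
    - [0.3,-0.0135,-0.0495,-0.04,-28]

```text
clock: 12.82
ee_pos: [0.4952, 0.1345, 0.1214]
tool_rot: [[0.762, 0.647, 0.002], [0.647, -0.762, -0.0], [0.001, 0.001, -1.0]]
force: [-0.3, -0.3, -3.7]
finger_gap: 0.474
finger_force: 63.6
```

>>> play_rows:
  rows:
    - [0.3,0,0,-0.012,0]
    - [0.3,0,0,-0.014,0]
    - [0.3,0,0,-0.014,0]

```text
clock: 13.2
ee_pos: [0.4954, 0.135, 0.1074]
tool_rot: [[0.762, 0.648, 0.001], [0.648, -0.762, 0.0], [0.001, 0.001, -1.0]]
force: [-0.0, 0.6, -2.7]
finger_gap: 0.473
finger_force: 63.5
```

Run:
```python
from h import *
o=get_obs();print(o["clock"],o["ee_pos"],np.degrees(np.arctan2(o["tool_rot"][1,1],o["tool_rot"][0,1])))
s=vision.camera("scene");np.savez("scene5.npz",**s)
x0,y0,f=265,150,7
c=s;cr=cv2.resize(c["image"][y0:y0+82,x0:x0+105],None,fx=f,fy=f,interpolation=2)
zt=.09+round(o["ee_pos"][2]-.1015,4)
for yaw,z,col in((220.5,.07,(0,255,0)),(40.5,zt,(0,0,255))):
    q=np.array([(proj(c,p)-[x0,y0]+.5)*f for p in outl((.4705,.152),yaw,z)]).astype(int);cv2.polylines(cr,[q],True,col,1)
cv2.imwrite("pics/c5.png",cr);print(zt)
```

```text
13.2 [0.49541925 0.13495013 0.1074298 ] -49.62500382823518
0.0959
```

View pics/c5.png

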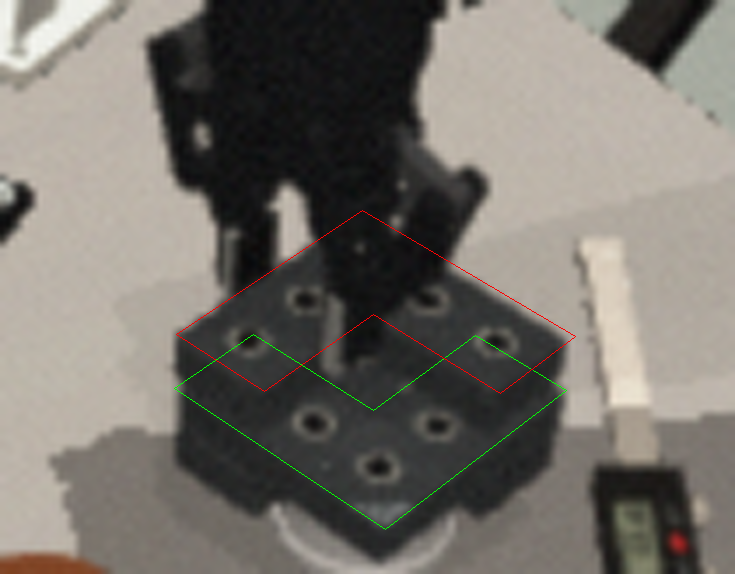

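The held plate sits over the pile within about 1 px of the target outline, with its right corner at (568,345) versus (575,337). No correction is needed, so I'll lower it.

>>> play_rows:
  rows:
    - [0.3,0,0,-0.002,0]
    - [0.3,0,0,-0.004,0]
    - [0.3,0,0,-0.005,0]
    - [0.3,0,0,-0.0055,0]
    - [0.3,0,0,-0.0055,0]

```text
clock: 13.88
ee_pos: [0.4951, 0.1349, 0.102]
tool_rot: [[0.762, 0.648, -0.0], [0.648, -0.762, -0.0], [-0.0, -0.0, -1.0]]
force: [-3.2, -0.1, 3.3]
finger_gap: 0.472
finger_force: 64.3
```

>>> play_rows:
  rows:
    - [0.3,0,0,0.0003,0]
    - [0.52,0,0,0.0003,0]
    - [0.6,0,0,0.0003,0]
    - [0.75,0,0,0.0003,0]
    - [0.75,0,0,0.0003,0]

```text
clock: 14.5
ee_pos: [0.4951, 0.1349, 0.1016]
tool_rot: [[0.762, 0.648, 0.0], [0.648, -0.762, 0.0], [0.0, 0.0, -1.0]]
force: [0.5, 0.8, -0.9]
finger_gap: 0.751
finger_force: 0.0
```

>>> play_rows:
  rows:
    - [0.75,0,0,0.005,0]
    - [0.75,0,0,0.03,0]
    - [0.75,0,0,0.06,0]
    - [0.75,0,0,0.1,0]

```text
clock: 15.0
ee_pos: [0.4944, 0.1348, 0.202]
tool_rot: [[0.762, 0.648, -0.002], [0.648, -0.762, -0.0], [-0.001, -0.001, -1.0]]
force: [1.1, 0.8, -0.1]
finger_gap: 0.752
finger_force: 0.0
```

>>> play_rows:
  rows:
    - [0.75,0,0.05,0,5]
    - [0.75,0,0.1,0,10]
    - [0.75,-0.01,0.16,0,20]
    - [0.75,-0.02,0.22,0,25]
    - [0.75,-0.03,0.28,0,30]

```text
clock: 15.62
ee_pos: [0.4647, 0.4168, 0.2022]
tool_rot: [[0.333, 0.943, 0.001], [0.943, -0.333, 0.0], [0.001, 0.001, -1.0]]
force: [1.4, 0.0, 0.7]
finger_gap: 0.749
finger_force: 0.0
```

Run:
```python
from h import *
o=get_obs();print(o["clock"],o["ee_pos"])
s=vision.camera("scene");t=vision.camera("top")
crs=[]
for c,x0,y0,f in((s,270,150,5),(t,255,205,5)):
    cr=cv2.resize(c["image"][y0:y0+90,x0:x0+78],None,fx=f,fy=f,interpolation=2)
    for yaw,z,col in((220.5,.07,(0,255,0)),(40.5,.09,(0,0,255))):
        q=np.array([(proj(c,p)-[x0,y0]+.5)*f for p in outl((.4705,.152),yaw,z)]).astype(int);cv2.polylines(cr,[q],True,col,1)
    crs.append(cr)
cv2.imwrite("pics/c6.png",np.hstack(crs))
```

```text
15.625 [0.46465317 0.41681807 0.20215891]
```

View pics/c6.png

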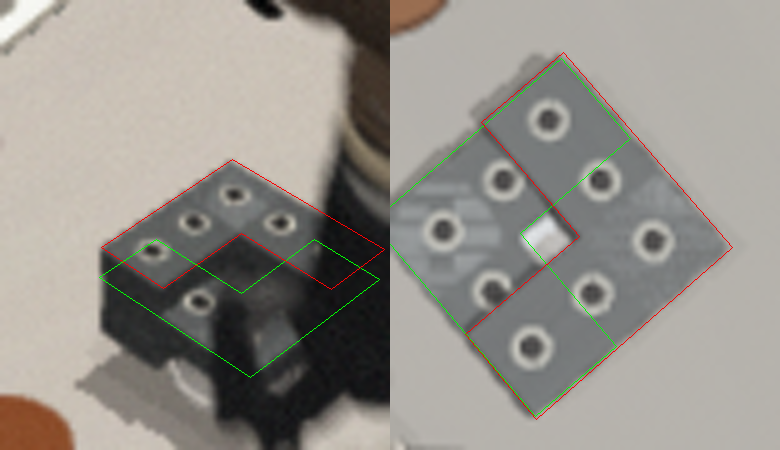

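Both views show the top plate flat and in line with the one below it to within 2 mm or so, and the base has not visibly moved. Handing in.

```bash
python3 -c "
from bench import ticket
print(ticket.finish_job())"
```

```text
the job is handed in; nothing more can be done
None
```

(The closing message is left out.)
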